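# Close up the fastener chest

### The job

Close up the blue fastener chest by pushing with the fingertips only: first push both open drawers gently until they are fully home, and only then push the raised lid down gently until it is fully shut. Do not slam the drawers or the lid, do not pull them further open, and leave the bottle, tape roll, spanner and nut bin where they are.

Things in the scene. Friction and masses are not known exactly. Their poses are not given: they have to be found in the camera images.
- chest: Blue steel chest fixed to the bench, 180 mm deep (x), 260 wide (y), 110 high without lid. Origin: centre of its underside, on the bench. Its x points from the drawer front (towards the robot, yaw up to 0.3 rad) to the lid hinge, y to the left drawer, z up. Two drawers side by side below, a tray of nuts over them under the lid. Shut drawer fronts lie flush with its front, 90 mm before the origin.
- drawer_left (a joint): How far the left drawer (chest +y side) stands out, m: 0 fully home at its stop; starts 0.03 to 0.08, limit 0.12. Slides along the chest's x axis and stays where it is left; friction 2 N (plus 4 N per m/s).
- drawer_right (a joint): The same for the right drawer (chest -y side).
- drawer_left_front (a point): Centre of the outer face of the left drawer's flat grey front panel (118 mm wide, 50 high, 8 to 58 mm above the bench; yellow label and top edge; the black bar is flat paint). Behind it an open box 41 mm high with fixed small parts. Axes as the chest's: push along +x. The point lies 65 mm to the chest's +y side.
- drawer_right_front (a point): The same point on the right drawer, 65 mm to the chest's -y side.
- lid (a joint): Opening angle of the lid, rad: 0 shut on the chest, starts 0.8 to 1.15, limit 1.4. Hinged along the chest's top rear edge; its front edge rises up and away from the robot. Stiff hinge: the lid (0.3 kg) stays where it is left; friction 0.38 N m, helped by its weight (up to 0.27 N m), so 0.5 to 3 N square to the outer face near the front edge lowers it.
- lid_edge (a point): Middle of the lid's front edge on its outer (upper) face, by a yellow stripe: 180 mm from the hinge line. Axes are the lid's: x from front edge to hinge, y along the edge, z out of the outer face, the face to push. Lid 260 mm wide, flat, 14 mm over its rim: the outer face lies 14 mm above the hinge plane, 124 mm above the bench when shut.
- lid_hinge (a point): Middle of the hinge line, fixed: 90 mm behind the chest's origin along its x axis, 110 mm above the bench. Axes are the lid's.
- bottle: Bystander: red plastic bottle, 40 mm across, 100 mm high, standing 0.24 m or more to one side of the chest's middle. Origin: centre of its underside.
- tape_roll: Bystander: brown tape roll lying flat, 90 mm across, 48 mm high, to one side of the chest. Origin: centre of its underside.
- spanner: Bystander: steel spanner 160 mm long lying along about the chest's y axis to one side of the chest. Origin: at its underside, near its middle.
- nut_bin: Bystander: grey open bin 110 x 90 x 55 mm with nuts, to one side of the chest. Origin: centre of its underside.

How it is judged:
By the outcome, as a careful person would: the job done as asked, in the order asked, and still so for the second after the job is handed in, with the robot touching nothing.
It also fails if it takes over 64 s, if anything falls off the work surface, if the arm or the gripper's body presses on something with over 40 N, if the wrist force passes 120 N, or if a joint passes its speed limit or range.

### The arm

A 6-joint arm with a two-finger parallel gripper is mounted at the origin on the work surface. World frame = base frame: x ahead of the robot, y to its left, z up, the work surface at z = 0. Lengths are in mm, angles in rad, forces in N, time in s.
With the tool pointing down it reaches from about 300 to 825 mm from the base axis. Payload 5.4 kg.
Tool frame: the origin (TCP) lies where the fingers leave the gripper's body, on its centre line; the fingertips stand 88 mm ahead of it and the grasp point (between the pads) lies 69 mm ahead of it; z points along the fingers, y is the direction in which the jaws open and shut (so a half turn about z gives the same grasp; the last joint's range is limited). The gripper opens to 92 mm and grips with 3 to 60 N. Pads are 20 mm wide; open, the fingers measure 128 mm over their backs; the gripper's body (75 mm by 189 mm) begins 69 mm behind the grasp point.
Start: joints at [-1.533, 0.158, 1.597, -0, 1.386, -0.21], TCP at [141.008, -557.426, 302.701] pointing down, gripper open.
Joint ranges: [-2.91, 2.91], [-0.94, 2.29], [0.18, 2.7], [-1.29, 4.43], [0.17, 2.64], [-3, 3]. Speed limits (rad/s): [2.57, 2.57, 3.14, 3.14, 3.14, 3.14].

### API

Orientations are given as a unit quaternion [x, y, z, w].
In Python, from station import env, viewer, hand_in gives the robot as it stands.
- The arm moves only by the tool send_rows, never from a script. Its argument "increments" is a list of rows, each a list of 6 numbers: the shift along the tool's x, y, z scaled (see below), then the turn, a rotation vector about the tool's x, y, z scaled (see below). In form: [[dx, dy, dz, wx, wy, wz], ...]. A call has exactly 8 rows; each row is the pose to reach, as a shift and turn from the pose commanded when the call began, along the tool's axes at that moment; what a row does not reach only later rows make up. The controller multiplies each number of a shift by 0.15 m and each number of a turn by 90 degrees. A row lasts 1/12 s, in which the tool goes at most 41.7 mm and 7.16 degrees, less where a joint would pass 70% of its speed; a pose out of reach is approached as far as the arm can. A call with a number of a shift or a turn outside -1 to 1 is refused whole. A call with a gripper value outside its range is refused whole. "fingers" is the opening, from 0 (shut) to 1 (fully open), set as the call begins (left out, the last holds). The fingers move at their own pace and stop on an object; "newtons" is the grip in N (left out, the last holds). Time passes only in rows, so rows that repeat a pose let the fingers close, or fill a call up. It gives the time, the measured TCP pose, the force and the opening at its end, in the units of the state.
- env.get_state(): the state, without advancing time (a new reading comes with each control period).
- viewer.snapshot(name): name is "scene" or "top"; returns a dict with "image" (480x640x3 uint8, red, green, blue), "fx", "fy", "cx", "cy" (pixels), "R" (3x3) and "t" (3): a world point X has camera coordinates R X + t. Camera axes: x right, y down, z forward; pixel columns grow to the right and rows downward; lengths in mm; the calibration is good to about 2 mm. A picture is of the moment at which its call begins. There is no depth.
- hand_in(): hands the job in, once; it reports no verdict.
The state is a dict: "time": time; "q": joint angles; "joint_velocities": joint speeds; "joint_torque": joint torques, N m; "tcp_pos": TCP position; "eef_rot": TCP orientation; "contact_force": force on the tool from outside, world axes, zero at the start; "torque": the same for the moment, N m; "grip_width": finger opening in mm.
Only numpy, scipy, OpenCV 4.12 (cv2) and the standard library are available. Lean on these libraries where they do the work, as an engineer would, in place of code of your own. Each camera call takes 0.05 s, during which the arm holds its last target.

## Working session

There is one attempt and no reset: what is moved stays moved. The work goes in short steps, Python scripts to look and compute and a tool call to move; the robot and the scene stay as the last step left them, time stands still between calls to the robot, and variables do not carry over. Pictures are saved under pics/ and viewed, and the job is handed in when it is done.

Besides the shell and the picture viewer there is one more tool, called after "Emit:" as a command line: name --pt "numbers of a row" for each row, then --argument value for the rest. send_rows: Moves the arm, as the interface text tells. Its arguments: {"type":"object","properties":{"increments":{"type":"array","items":{"type":"array","items":{"type":"number","minimum":-1,"maximum":1}}},"fingers":{"type":"number"},"newtons":{"type":"number"}},"required":["increments"]}

```bash
mkdir -p pics; ls
python3 - <<'E'
from station import env, viewer
import cv2
s=env.get_state(); print(s)
for n in("scene","top"):
    d=viewer.snapshot(n); cv2.imwrite(f"pics/{n}0.png",d["image"][:,:,::-1])
    print(n,d["fx"],d["fy"],d["cx"],d["cy"],d["R"],d["t"])
E
```

```text
pics
{'time': 0.0, 'q': array([-1.53312360e+00,  1.59059691e-01,  1.59818921e+00,  2.75641968e-06,
        1.38619880e+00, -2.10105288e-01]), 'joint_velocities': array([ 6.40887317e-04,  3.25209624e-04,  9.16237614e-04, -1.65804826e-04,
        7.38358182e-06, -3.44622134e-04]), 'joint_torque': array([-1.04339000e-03, -3.85569620e+01, -3.22109163e+01,  7.00088544e-02,
        3.78154067e-02, -1.15150501e-04]), 'tcp_pos': array([ 140.97882277, -556.9843673 ,  301.73433868]), 'eef_rot': array([ 9.92335172e-01,  1.23572029e-01,  8.12178802e-05, -9.23958978e-04]), 'contact_force': array([ 0.59328796, -0.08834205, -0.68675677]), 'torque': array([ 0.03384213,  0.01301422, -0.01501899]), 'grip_width': 91.88184026645861}
scene 530.2952608924827 530.2952608924827 322.64218600526067 243.09263258873784 [[ 0.8342245   0.55127515 -0.01285292]
 [ 0.45994861 -0.70850224 -0.53523065]
 [-0.30416568  0.44059083 -0.84460817]] [-515.19935326 -183.0623208  1443.41368522]
top 541.9103078071739 541.9103078071739 320.59521616451264 241.99347908917935 [[-0.00478604 -0.99995823  0.00778712]
 [-0.99305742  0.00383746 -0.11756804]
 [ 0.11753324 -0.00829575 -0.9930343 ]] [  34.39088754  591.96208912 1339.88466549]
```

View pics/scene0.png

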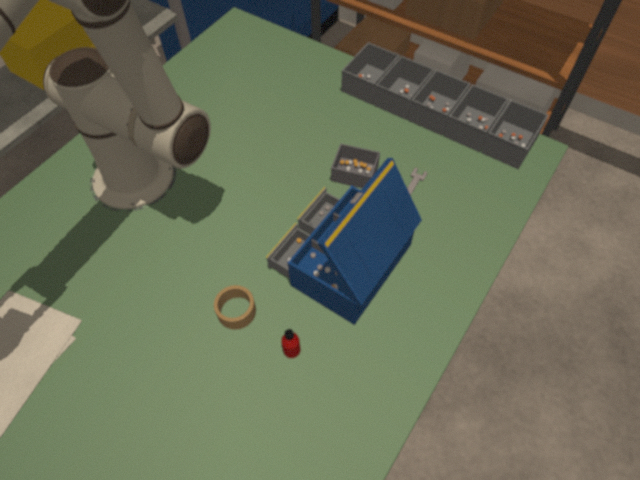

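View pics/top0.png

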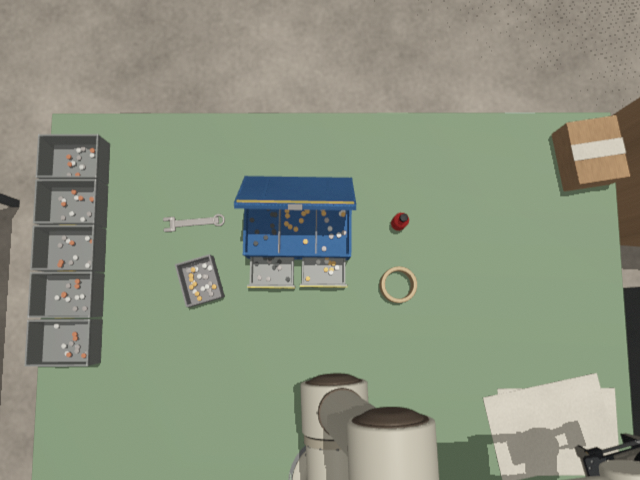

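Run:
```python
import cv2
a=cv2.imread("pics/scene0.png");b=cv2.imread("pics/top0.png")
cv2.imwrite("pics/s0c.png",cv2.resize(a[100:340,180:500],None,fx=2.5,fy=2.5,interpolation=cv2.INTER_CUBIC))
cv2.imwrite("pics/t0c.png",cv2.resize(b[60:300,200:520],None,fx=2.5,fy=2.5,interpolation=cv2.INTER_CUBIC))
```

```text
(no output)
```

View pics/s0c.png

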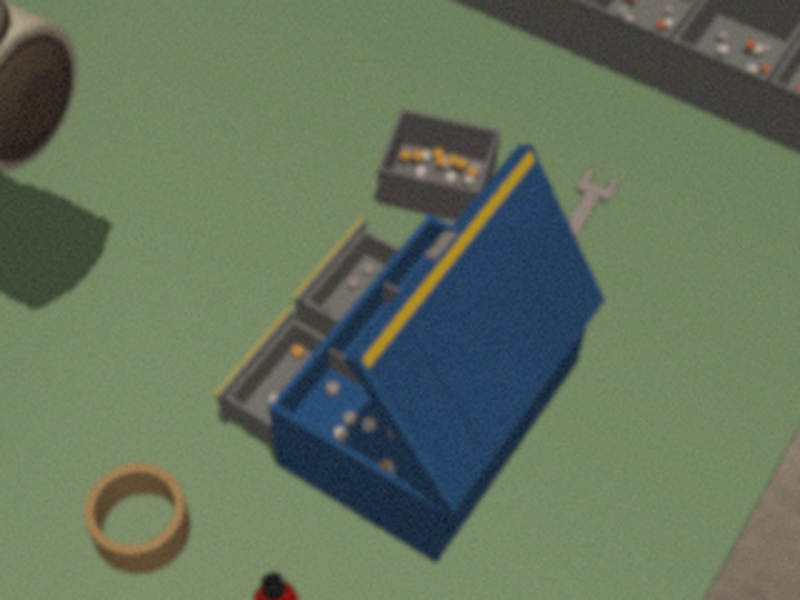

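View pics/t0c.png

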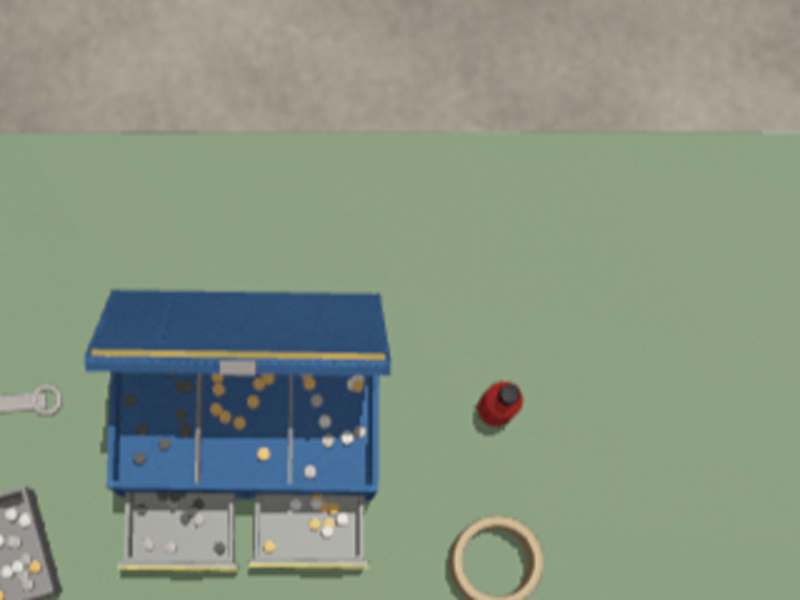

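```bash
cat > fit.py <<'E'
import numpy as np
from scipy.optimize import least_squares
from station import viewer
cams={n:viewer.snapshot(n) for n in("scene","top")}
def proj(n,X):
    d=cams[n];c=np.array(d["R"])@X+np.array(d["t"])
    return np.array([d["fx"]*c[0]/c[2]+d["cx"],d["fy"]*c[1]/c[2]+d["cy"]])
def pts(p):
    cx,cy,yaw,dl,dr,th=p
    c,s=np.cos(yaw),np.sin(yaw)
    W=lambda x,y,z:np.array([cx+c*x-s*y,cy+s*x+c*y,z])
    L=lambda r,y,h:W(90-r*np.cos(th)+h*np.sin(th),y,110+r*np.sin(th)+h*np.cos(th))
    return dict(FL=W(-90,130,110),FR=W(-90,-130,110),FRb=W(-90,-130,0),RRb=W(90,-130,0),
     LL=W(-90-dl,124,58),LR=W(-90-dl,6,58),RL=W(-90-dr,-6,58),RR=W(-90-dr,-124,58),
     EL=L(180,130,14),ER=L(180,-130,14),HL=L(0,130,14),HR=L(0,-130,14),SL=L(172,130,14),SR=L(172,-130,14))
obs={"top":dict(FL=(108,488),FR=(376,493),LL=(119,570),LR=(237,572),RL=(250,571),RR=(366,569),EL=(89,357),ER=(386,360),HL=(112,291),HR=(380,295)),
"scene":dict(FR=(272,405),FL=(435,217),FRb=(278,465),RRb=(436,560),RR=(218,393),RL=(292,310),LR=(297,300),LL=(362,221),ER=(363,362),EL=(526,147),HL=(603,298))}
off={"top":(200,60),"scene":(180,100)}
def res(p,lab=False):
    P=pts(p);r=[];l=[]
    for n in obs:
        for k,v in obs[n].items():
            e=proj(n,P[k])-(np.array(v)/2.5+off[n]); r+=list(e); l.append((n,k,e.round(1)))
    return l if lab else np.array(r)
f=least_squares(res,[600,40,0,50,50,1.0],loss="soft_l1")
if __name__=="__main__":
    print(f.x.round(4)); [print(*a) for a in res(f.x,True)]
    for k,v in pts(f.x).items(): print(k,v.round(1))
E
python3 fit.py
```

```text
[ 6.440429e+02  8.743100e+01 -1.300000e-02  7.339690e+01  6.995320e+01
  9.951000e-01]
top FL [-0.5 -1.5]
top FR [ 1.1 -2.5]
top LL [-0.4 -2.6]
top LR [ 0.3 -3. ]
top RL [-0. -4.]
top RR [ 1.3 -2.8]
top EL [-1.9 -0.4]
top ER [ 2.  -0.4]
top HL [-0.5 -2. ]
top HR [-0.1 -2.5]
scene FR [-2. -0.]
scene FL [-3.3 -2.3]
scene FRb [-1.1 -0.6]
scene RRb [-0.1  0.6]
scene RR [-1.5 -0.2]
scene RL [-1.5 -1.8]
scene LR [-1.7 -1.9]
scene LL [-0.5 -2.1]
scene ER [-4.2 -1.4]
scene EL [ 0.3 -2.3]
scene HL [ 0.3 -0.3]
FL [555.7 218.6 110. ]
FR [552.4 -41.4 110. ]
FRb [552.4 -41.4   0. ]
RRb [732.3 -43.7   0. ]
LL [482.3 213.5  58. ]
LR [480.7  95.6  58. ]
RL [484.   83.5  58. ]
RR [482.5 -34.5  58. ]
EL [649.5 217.4 268.6]
ER [646.1 -42.6 268.6]
HL [747.5 216.1 117.6]
HR [744.1 -43.9 117.6]
SL [653.8 217.3 261.9]
SR [650.5 -42.7 261.9]
```

```bash
cat > ov.py <<'E'
from fit import *
import cv2,sys
for n in obs: print(n)
allobs=dict(obs)
for n in list(allobs):
    obs.clear(); obs[n]=allobs[n]
    g=least_squares(res,[600,40,0,50,50,1.0],loss="soft_l1"); print(n,g.x.round(3),abs(res(g.x)).max().round(2))
obs.update(allobs)
for n,c,r in(("top","t",(215,110,150,190)),("scene","s",(255,150,180,180))):
    x,y,w,h=r
    im=cv2.imread(f"pics/{n}0.png")[y:y+h,x:x+w]
    k=600/h if w*600/h<=800 else 800/w
    im=cv2.resize(im,None,fx=k,fy=k,interpolation=cv2.INTER_CUBIC)
    cv2.imwrite(f"pics/{n}z.png",im)
    print(n,"crop",r,k)
E
python3 ov.py
```

```text
top
scene
top [ 6.38854e+02  8.73140e+01 -1.70000e-02  7.54180e+01  7.28100e+01
  1.02000e+00] 2.2
scene [ 6.46771e+02  8.69490e+01 -8.00000e-03  7.03690e+01  6.79490e+01
  1.01300e+00] 2.79
top crop (215, 110, 150, 190) 3.1578947368421053
scene crop (255, 150, 180, 180) 3.3333333333333335
```

View pics/scenez.png

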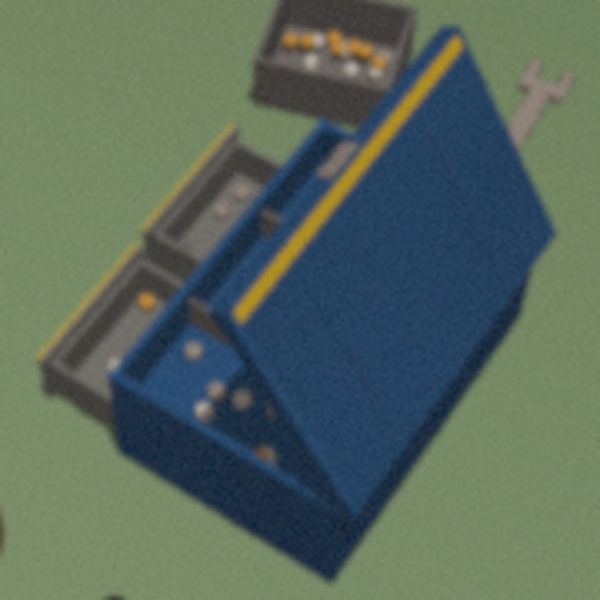

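View pics/topz.png

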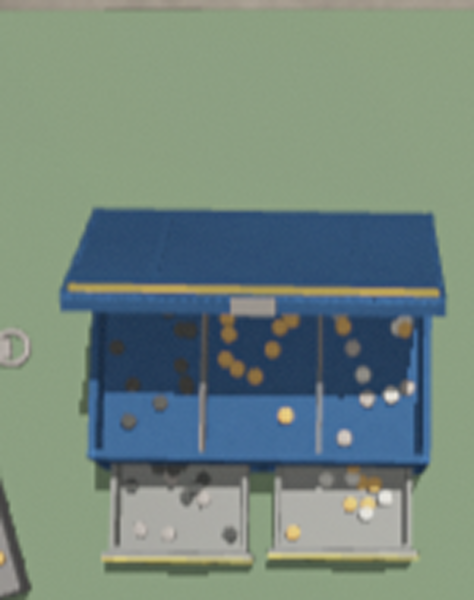

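```bash
python3 - <<'E'
s=open('fit.py').read()
i=s.index('obs={');j=s.index('off=')
s=s[:i]+'''obs={"top":dict(FL=(90,459),FR=(431,464),LL=(104,559),LR=(251,562),RL=(267,558),RR=(416,557),EL=(63,293),ER=(444,297),HL=(94,209),HR=(433,214)),
"scene":dict(FR=(113,375),FL=(322,122),FRb=(120,450),RRb=(330,582),RR=(40,358),RL=(136,247),LR=(144,230),LL=(234,127),ER=(233,318),EL=(455,25),HL=(555,235),HR=(352,515))}
kk={"top":3.158,"scene":3.3333}
'''+s[j:]
s=s.replace('off={"top":(200,60),"scene":(180,100)}','off={"top":(215,110),"scene":(255,150)}').replace('/2.5','/kk[n]')
open('fit.py','w').write(s)
E
python3 fit.py; python3 ov.py
```

```text
[ 6.438766e+02  8.697020e+01 -1.630000e-02  7.323900e+01  6.988470e+01
  1.001500e+00]
top FL [-0.7 -1.7]
top FR [ 0.1 -2. ]
top LL [-0.7 -1.8]
top LR [ 0.6 -2.2]
top RL [ 0.4 -2.2]
top RR [ 1.  -1.3]
top EL [-1. -1.]
top ER [ 1.1 -0.7]
top HL [-0.1 -1.9]
top HR [ 0.1 -2.1]
scene FR [-2.3 -0.6]
scene FL [-0.9 -2. ]
scene FRb [-1.2  0.3]
scene RRb [-0.1  0.2]
scene RR [-1.5 -0.6]
scene RL [-0.5 -2. ]
scene LR [-1.1 -0.9]
scene LL [-0.8 -1.7]
scene ER [-3.9 -1.9]
scene EL [-0.4 -0.8]
scene HL [-0.  -1.3]
scene HR [0.2 0.2]
FL [556.  218.4 110. ]
FR [551.8 -41.5 110. ]
FRb [551.8 -41.5   0. ]
RRb [731.7 -44.5   0. ]
LL [482.7 213.6  58. ]
LR [480.8  95.6  58. ]
RL [483.9  83.6  58. ]
RR [482.  -34.4  58. ]
EL [650.8 216.9 269.2]
ER [646.5 -43.1 269.2]
HL [747.8 215.3 117.5]
HR [743.5 -44.7 117.5]
SL [655.1 216.8 262.4]
SR [650.8 -43.2 262.4]
top
scene
top [ 6.39215e+02  8.70740e+01 -1.70000e-02  7.35500e+01  6.95670e+01
  1.01700e+00] 1.16
scene [ 6.4562e+02  8.6229e+01 -1.5000e-02  7.0953e+01  6.7879e+01  1.0290e+00] 2.01
top crop (215, 110, 150, 190) 3.1578947368421053
scene crop (255, 150, 180, 180) 3.3333333333333335
```

Emit:
send_rows --pt "0.08 -0.12 0 0 0 0.02" --pt "0.17 -0.25 0 0 0 0.042" --pt "0.26 -0.37 0 0 0 0.063" --pt "0.35 -0.5 0 0 0 0.084" --pt "0.44 -0.62 0 0 0 0.105" --pt "0.52 -0.75 0 0 0 0.126" --pt "0.61 -0.87 0 0 0 0.147" --pt "0.7 -1 0 0 0 0.168" --fingers 1

```text
time: 1.17
tcp_pos: [206.3, -385.3, 302.8]
eef_rot: [1.0, -0.009, 0.0, 0.0]
contact_force: [-0.1, -0.3, 0.2]
grip_width: 92.1
```

Emit:
send_rows --pt "0.06 -0.12 0 0 0 0" --pt "0.12 -0.25 0 0 0 0" --pt "0.18 -0.37 0 0 0 0" --pt "0.25 -0.5 0 0 0 0" --pt "0.31 -0.62 0 0 0 0" --pt "0.37 -0.75 0 0 0 0" --pt "0.43 -0.87 0 0 0 0" --pt "0.5 -1 0 0 0 0"

```text
time: 1.83
tcp_pos: [283.6, -236.7, 302.9]
eef_rot: [1.0, -0.008, 0.0, 0.0]
contact_force: [0.4, -0.6, 0.4]
grip_width: 91.9
```

Emit:
send_rows --pt "0.06 -0.12 0 0 0 0" --pt "0.12 -0.25 0 0 0 0" --pt "0.18 -0.37 0 0 0 0" --pt "0.25 -0.5 0 0 0 0" --pt "0.31 -0.62 0 0 0 0" --pt "0.37 -0.75 0 0 0 0" --pt "0.43 -0.87 0 0 0 0" --pt "0.5 -1 0 0 0 0"

```text
time: 2.5
tcp_pos: [361.1, -87.8, 302.9]
eef_rot: [1.0, -0.008, 0.0, 0.0]
contact_force: [0.5, 0.3, 0.1]
grip_width: 91.6
```

Emit:
send_rows --pt "0.06 -0.12 0 0 0 0" --pt "0.12 -0.25 0 0 0 0" --pt "0.18 -0.37 0 0 0 0" --pt "0.25 -0.5 0 0 0 0" --pt "0.31 -0.62 0 0 0 0" --pt "0.37 -0.75 0 0 0 0" --pt "0.43 -0.87 0 0 0 0" --pt "0.5 -1 0 0 0 0"

```text
time: 3.17
tcp_pos: [438.5, 61.1, 302.9]
eef_rot: [1.0, -0.008, 0.0, 0.0]
contact_force: [-0.3, 0.8, -1.1]
grip_width: 92.0
```

Emit:
send_rows --pt "0 -0.03 0.12 0 0 0" --pt "0 -0.06 0.25 0 0 0" --pt "0 -0.09 0.37 0 0 0" --pt "0 -0.12 0.5 0 0 0" --pt "0 -0.15 0.62 0 0 0" --pt "0 -0.18 0.75 0 0 0" --pt "0 -0.18 0.87 0 0 0" --pt "0 -0.18 1 0 0 0"

```text
time: 3.83
tcp_pos: [438.8, 87.3, 152.2]
eef_rot: [1.0, -0.008, 0.0, 0.0]
contact_force: [-0.2, 0.5, -0.3]
grip_width: 91.5
```

Emit:
send_rows --pt "0 0 0.04 0 0 0" --pt "0 0 0.08 0 0 0" --pt "0 0 0.12 0 0 0" --pt "0 0 0.15 0 0 0" --pt "0.02 0 0.16 0 0 0" --pt "0.04 0 0.16 0 0 0" --pt "0.06 0 0.16 0 0 0" --pt "0.07 0 0.16 0 0 0"

```text
time: 4.5
tcp_pos: [450.2, 86.8, 129.4]
eef_rot: [1.0, -0.008, 0.001, 0.0]
contact_force: [-0.1, -0.1, -0.2]
grip_width: 91.9
```

```bash
cat > shot.py <<'E'
import sys,cv2
from station import env, viewer
tag=sys.argv[1]
for n,(x,y,w,h) in(("top",(200,110,200,200)),("scene",(220,130,220,200))):
    d=viewer.snapshot(n)["image"][:,:,::-1][y:y+h,x:x+w]
    cv2.imwrite(f"pics/{n}{tag}.png",cv2.resize(d,None,fx=3,fy=3,interpolation=cv2.INTER_CUBIC))
s=env.get_state();print(s["tcp_pos"],s["contact_force"],s["eef_rot"],s["q"])
E
python3 shot.py 1
```

```text
[449.87463645  86.8219516  129.21329398] [0.10748103 0.67591493 0.72358754] [ 9.99967196e-01 -8.07959466e-03  5.70233574e-04  4.15275543e-05] [-7.41210479e-02  7.77886718e-02  2.06071572e+00 -9.03335501e-06
  1.00194480e+00  1.51283951e+00]
```

View pics/top1.png

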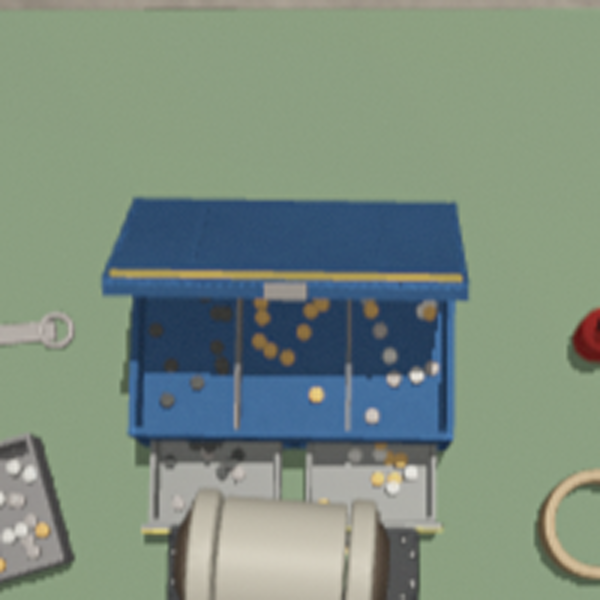

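View pics/scene1.png

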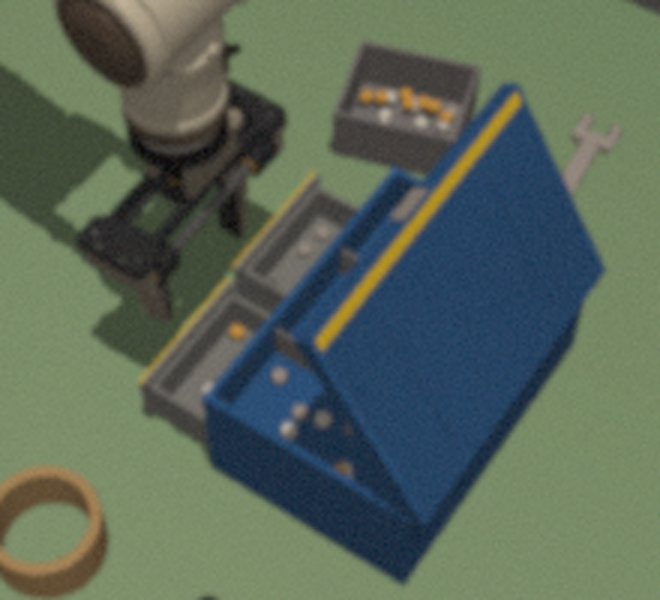

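Emit:
send_rows --pt "0.015 0 0 0 0 0" --pt "0.03 0 0 0 0 0" --pt "0.045 0 0 0 0 0" --pt "0.06 0 0 0 0 0" --pt "0.075 0 0 0 0 0" --pt "0.09 0 0 0 0 0" --pt "0.105 0 0 0 0 0" --pt "0.12 0 0 0 0 0"

```text
time: 5.27
tcp_pos: [467.4, 86.6, 128.7]
eef_rot: [1.0, -0.008, -0.0, 0.0]
contact_force: [-0.1, -0.4, -0.5]
grip_width: 91.7
```

Emit:
send_rows --pt "0.015 0 0 0 0 0" --pt "0.03 0 0 0 0 0" --pt "0.045 0 0 0 0 0" --pt "0.06 0 0 0 0 0" --pt "0.075 0 0 0 0 0" --pt "0.09 0 0 0 0 0" --pt "0.105 0 0 0 0 0" --pt "0.12 0 0 0 0 0"

```text
time: 5.93
tcp_pos: [485.0, 86.3, 128.5]
eef_rot: [1.0, -0.008, -0.0, -0.0]
contact_force: [-3.9, 0.1, 2.3]
grip_width: 91.8
```

Emit:
send_rows --pt "0.015 0 0 0 0 0" --pt "0.03 0 0 0 0 0" --pt "0.045 0 0 0 0 0" --pt "0.06 0 0 0 0 0" --pt "0.075 0 0 0 0 0" --pt "0.09 0 0 0 0 0" --pt "0.105 0 0 0 0 0" --pt "0.12 0 0 0 0 0"

```text
time: 6.6
tcp_pos: [503.2, 86.0, 128.5]
eef_rot: [1.0, -0.008, -0.0, 0.0]
contact_force: [-3.9, -0.1, -0.8]
grip_width: 92.1
```

Emit:
send_rows --pt "0.015 0 0 0 0 0" --pt "0.03 0 0 0 0 0" --pt "0.045 0 0 0 0 0" --pt "0.06 0 0 0 0 0" --pt "0.075 0 0 0 0 0" --pt "0.09 0 0 0 0 0" --pt "0.105 0 0 0 0 0" --pt "0.12 0 0 0 0 0"

```text
time: 7.27
tcp_pos: [521.2, 85.7, 128.5]
eef_rot: [1.0, -0.008, -0.0, 0.0]
contact_force: [-4.6, -0.8, -3.0]
grip_width: 91.9
```

Emit:
send_rows --pt "0.01 0 0 0 0 0" --pt "0.02 0 0 0 0 0" --pt "0.03 0 0 0 0 0" --pt "0.037 0 0 0 0 0" --pt "0.044 0 0 0 0 0" --pt "0.05 0 0 0 0 0" --pt "0.056 0 0 0 0 0" --pt "0.062 0 0 0 0 0"

```text
time: 7.93
tcp_pos: [530.5, 85.6, 128.7]
eef_rot: [1.0, -0.008, -0.0, -0.0]
contact_force: [-3.7, -0.4, -4.1]
grip_width: 91.9
```

```bash
python3 shot.py 2
```

```text
[530.69510643  85.59916874 128.83263403] [-4.18278108  0.16849282 -1.72612729] [ 9.99967456e-01 -8.06395843e-03  2.37770555e-04 -4.50436043e-05] [-6.50726806e-02  2.69342110e-01  1.83949908e+00  1.36330820e-04
  1.03228183e+00  1.52178185e+00]
```

View pics/scene2.png

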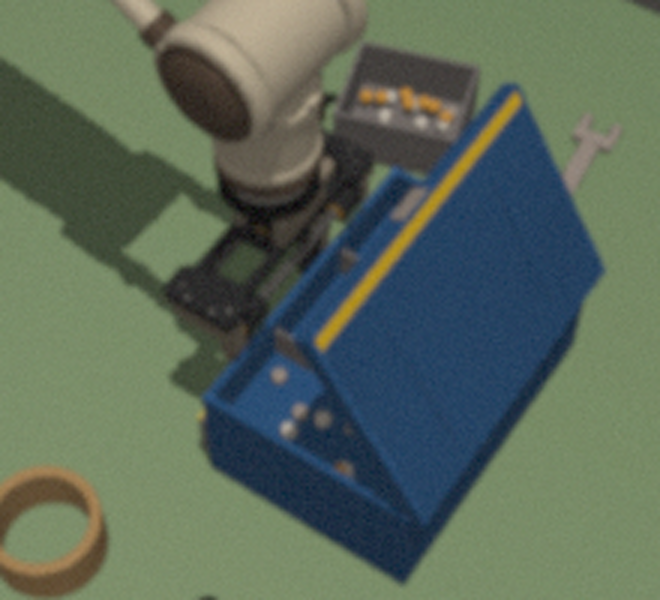

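Emit:
send_rows --pt "0.005 0 0 0 0 0" --pt "0.01 0 0 0 0 0" --pt "0.015 0 0 0 0 0" --pt "0.02 0 0 0 0 0" --pt "0.025 0 0 0 0 0" --pt "0.03 0 0 0 0 0" --pt "0.035 0 0 0 0 0" --pt "0.04 0 0 0 0 0"

```text
time: 8.7
tcp_pos: [536.6, 85.5, 128.8]
eef_rot: [1.0, -0.008, 0.0, -0.0]
contact_force: [-3.5, -0.3, -1.2]
grip_width: 91.8
```

Emit:
send_rows --pt "0.005 0 0 0 0 0" --pt "0.01 0 0 0 0 0" --pt "0.015 0 0 0 0 0" --pt "0.02 0 0 0 0 0" --pt "0.025 0 0 0 0 0" --pt "0.03 0 0 0 0 0" --pt "0.035 0 0 0 0 0" --pt "0.04 0 0 0 0 0"

```text
time: 9.37
tcp_pos: [542.6, 85.4, 128.8]
eef_rot: [1.0, -0.008, 0.0, -0.0]
contact_force: [-4.4, -0.5, 0.3]
grip_width: 92.0
```

Emit:
send_rows --pt "0.004 0 0 0 0 0" --pt "0.008 0 0 0 0 0" --pt "0.012 0 0 0 0 0" --pt "0.016 0 0 0 0 0" --pt "0.02 0 0 0 0 0" --pt "0.022 0 0 0 0 0" --pt "0.024 0 0 0 0 0" --pt "0.026 0 0 0 0 0"

```text
time: 10.03
tcp_pos: [543.5, 85.4, 128.8]
eef_rot: [1.0, -0.008, -0.004, 0.0]
contact_force: [-22.0, -1.2, 15.7]
grip_width: 91.9
```

```bash
python3 shot.py 3; python3 -c "
from station import env
s=env.get_state();print(s['torque'],s['contact_force'])"
```

```text
[543.38758887  85.43515549 128.73285612] [-22.39736634  -0.59609565  13.22059818] [ 9.99954470e-01 -8.39371206e-03 -4.53822794e-03  9.19124582e-05] [-6.34910575e-02  3.03161470e-01  1.79722272e+00 -7.87701546e-04
  1.05026119e+00  1.52448792e+00]
[-0.40217461  2.53569374 -0.59750232] [-22.39736634  -0.59609565  13.22059818]
```

View pics/top3.png

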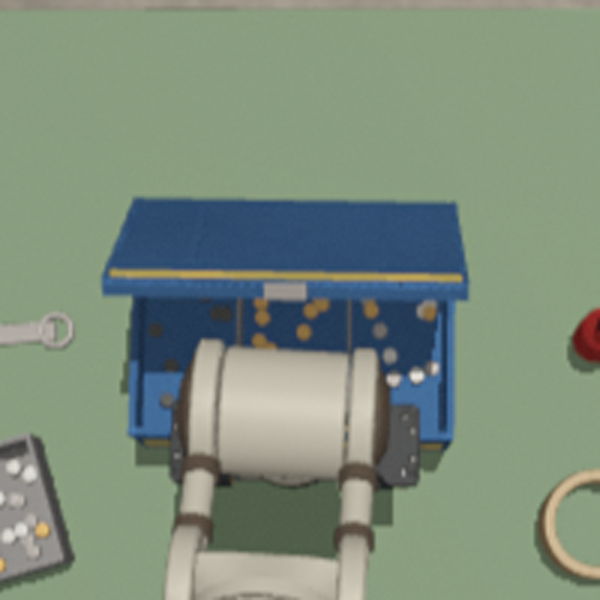

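Emit:
send_rows --pt "0 0 0 0 0 0.003" --pt "0 0 0 0 0 0.006" --pt "0 0 0 0 0 0.01" --pt "0 0 0 0 0 0.012" --pt "0 0 0 0 0 0.015" --pt "0 0 0 0 0 0.015" --pt "0 0 0 0 0 0.015" --pt "0 0 0 0 0 0.015"

```text
time: 10.8
tcp_pos: [542.6, 85.7, 128.7]
eef_rot: [1.0, -0.018, -0.006, 0.0]
contact_force: [-24.8, -2.0, 16.8]
grip_width: 91.5
```

```bash
python3 -c "
from station import env
s=env.get_state();print(s['torque'],s['contact_force'],s['eef_rot'],s['tcp_pos'])"
```

```text
[0.64911878 2.93844672 1.46271812] [-24.77497559  -2.00505692  16.81076402] [ 9.99830468e-01 -1.75567055e-02 -5.53597776e-03  3.86460702e-04] [542.63644668  85.67433331 128.73471349]
```

Emit:
send_rows --pt "-0.01 0 0 0 0 -0.005" --pt "-0.03 0 0 0 0 -0.015" --pt "-0.06 0 0 0 0 -0.015" --pt "-0.12 0 0 0 0 -0.015" --pt "-0.2 0 0 0 0 -0.015" --pt "-0.3 0 0 0 0 -0.015" --pt "-0.4 0 0 0 0 -0.015" --pt "-0.5 0 0 0 0 -0.015"

```text
time: 11.47
tcp_pos: [472.1, 88.2, 129.5]
eef_rot: [1.0, -0.008, 0.002, 0.0]
contact_force: [-0.1, 0.7, 0.3]
grip_width: 92.2
```

```bash
python3 shot.py 4
```

```text
[470.7164661   88.51756996 128.89313434] [ 0.66399724 -0.1905457   0.23258648] [ 9.99966685e-01 -8.13852399e-03  6.22434885e-04 -7.76789355e-05] [-6.72590409e-02  1.30190450e-01  2.00400635e+00  2.70649808e-04
  1.00616235e+00  1.51966983e+00]
```

View pics/top4.png

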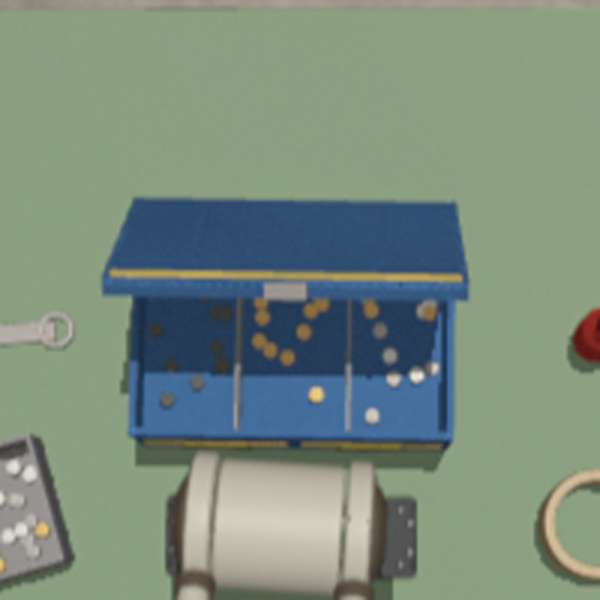

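View pics/scene4.png

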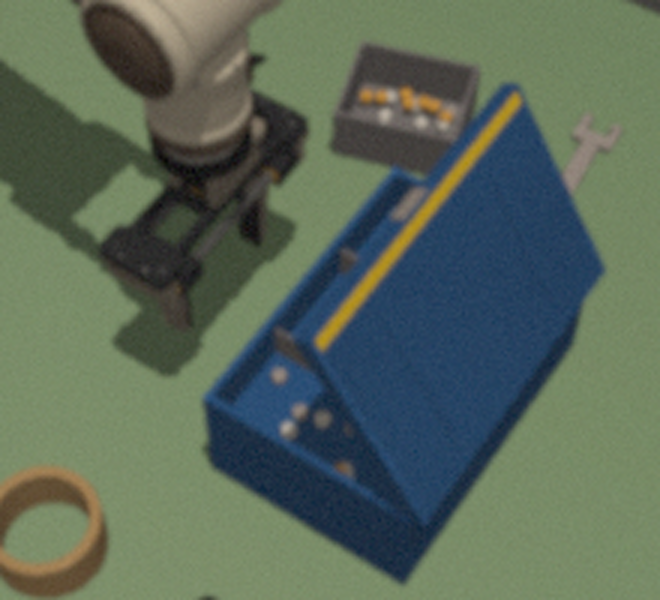

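Emit:
send_rows --pt "0 0 -0.1 0 0 0" --pt "0 0 -0.2 0 0 0" --pt "0 0 -0.32 0 0 0" --pt "0 0 -0.45 0 0 0" --pt "0 0 -0.6 0 0 0" --pt "0 0 -0.75 0 0 0" --pt "0 0 -0.87 0 0 0" --pt "0 0 -1 0 0 0"

```text
time: 12.23
tcp_pos: [472.9, 88.1, 280.8]
eef_rot: [1.0, -0.008, 0.002, 0.0]
contact_force: [-0.5, 1.6, -0.2]
grip_width: 91.8
```

Emit:
send_rows --pt "0 0 -0.12 0 0 0" --pt "0 0 -0.25 0 0 0" --pt "0 0 -0.37 0 0 0" --pt "0 0 -0.5 0 0 0" --pt "0.06 0 -0.62 0 0 0" --pt "0.15 0 -0.75 0 0 0" --pt "0.25 0 -0.85 0 0 0" --pt "0.35 0 -0.9 0 0 0"

```text
time: 12.9
tcp_pos: [526.3, 87.3, 417.4]
eef_rot: [1.0, -0.008, 0.004, 0.0]
contact_force: [0.4, 0.4, -0.0]
grip_width: 92.0
```

Emit:
send_rows --pt "0.12 0 0 0 0 0" --pt "0.25 0 0 0 0 0" --pt "0.37 0 0 0 0 0" --pt "0.5 0 0 0 0 0" --pt "0.62 0 0 0 0 0" --pt "0.75 0 0 0 0 0" --pt "0.87 0 0 0 0 0" --pt "1 0 0 0 0 0"

```text
time: 13.57
tcp_pos: [675.9, 84.9, 414.3]
eef_rot: [1.0, -0.008, 0.002, -0.0]
contact_force: [-0.1, -0.0, -0.1]
grip_width: 91.8
```

Emit:
send_rows --pt "0.06 0 0 0 0 0" --pt "0.12 0 0 0 0 0" --pt "0.18 0 0.05 0 0 0" --pt "0.18 0 0.14 0 0 0" --pt "0.18 0 0.23 0 0 0" --pt "0.18 0 0.32 0 0 0" --pt "0.18 0 0.4 0 0 0" --pt "0.18 0 0.45 0 0 0"

```text
time: 14.23
tcp_pos: [701.4, 84.5, 344.6]
eef_rot: [1.0, -0.008, -0.0, -0.0]
contact_force: [-0.3, -0.8, -0.4]
grip_width: 91.4
```

```bash
python3 shot.py 5
```

```text
[700.81071722  84.56328962 344.41756201] [-0.04113555 -0.8797726  -0.20662871] [ 9.99966256e-01 -8.14257805e-03 -1.08509440e-03 -8.34436566e-05] [-5.06237212e-02  4.81141154e-01  1.11626665e+00  7.45948072e-05
  1.54636017e+00  1.53645605e+00]
```

View pics/top5.png

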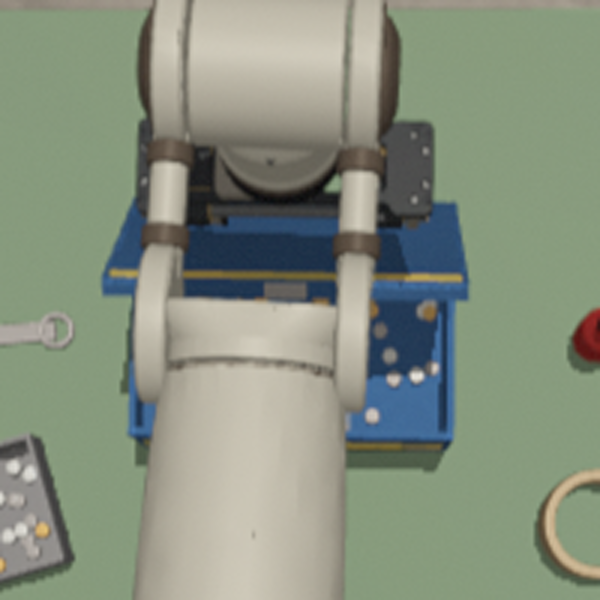

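View pics/scene5.png

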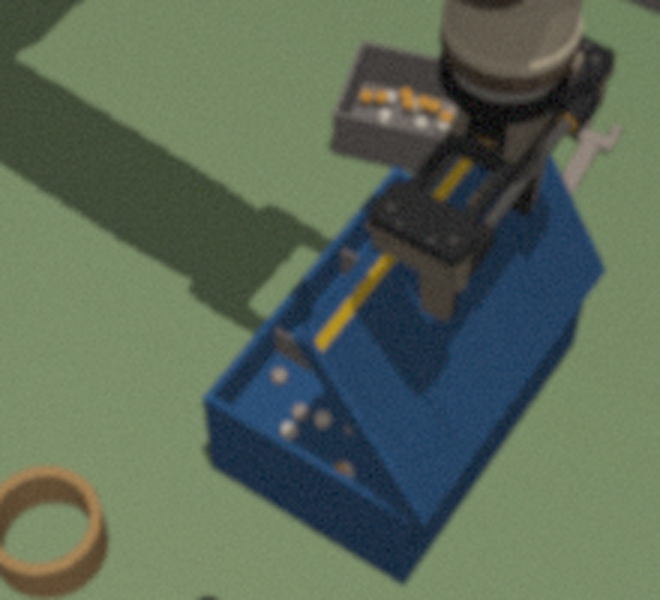

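Emit:
send_rows --pt "-0.02 0 0 0 0 0" --pt "-0.04 0 0 0 0 0" --pt "-0.06 0 0 0 0 0" --pt "-0.08 0 0 0 0 0" --pt "-0.1 0 0 0 0 0" --pt "-0.115 0 0 0 0 0" --pt "-0.13 0 0 0 0 0" --pt "-0.14 0 0 0 0 0"

```text
time: 15.0
tcp_pos: [679.6, 85.0, 346.3]
eef_rot: [1.0, -0.008, 0.0, -0.0]
contact_force: [0.7, -0.4, -0.6]
grip_width: 92.3
```

Emit:
send_rows --pt "-0.01 0 0 0 0 0" --pt "-0.02 0 0 0 0 0" --pt "-0.03 0 0 0 0 0" --pt "-0.04 0 0 0 0 0" --pt "-0.05 0 0 0 0 0" --pt "-0.06 0 0 0 0 0" --pt "-0.07 0 0 0 0 0" --pt "-0.08 0 0 0 0 0"

```text
time: 15.67
tcp_pos: [667.8, 85.1, 346.2]
eef_rot: [1.0, -0.008, 0.0, -0.0]
contact_force: [1.6, -0.4, 0.6]
grip_width: 92.0
```

Emit:
send_rows --pt "-0.018 0 0.01 0 0 0" --pt "-0.037 0 0.02 0 0 0" --pt "-0.055 0 0.03 0 0 0" --pt "-0.073 0 0.041 0 0 0" --pt "-0.091 0 0.052 0 0 0" --pt "-0.109 0 0.064 0 0 0" --pt "-0.127 0 0.076 0 0 0" --pt "-0.144 0 0.087 0 0 0"

```text
time: 16.33
tcp_pos: [646.0, 85.5, 332.9]
eef_rot: [1.0, -0.008, -0.0, -0.0]
contact_force: [2.2, 0.1, -0.2]
grip_width: 92.0
```

```bash
python3 shot.py 6
```

```text
[645.69917059  85.51587758 332.67282388] [ 1.76776851  0.08417247 -0.34284205] [ 9.99967670e-01 -8.01607691e-03 -6.32890771e-04  1.49863264e-05] [-5.34337629e-02  3.38251726e-01  1.32451815e+00 -8.77715847e-05
  1.48008589e+00  1.53340290e+00]
```

View pics/scene6.png

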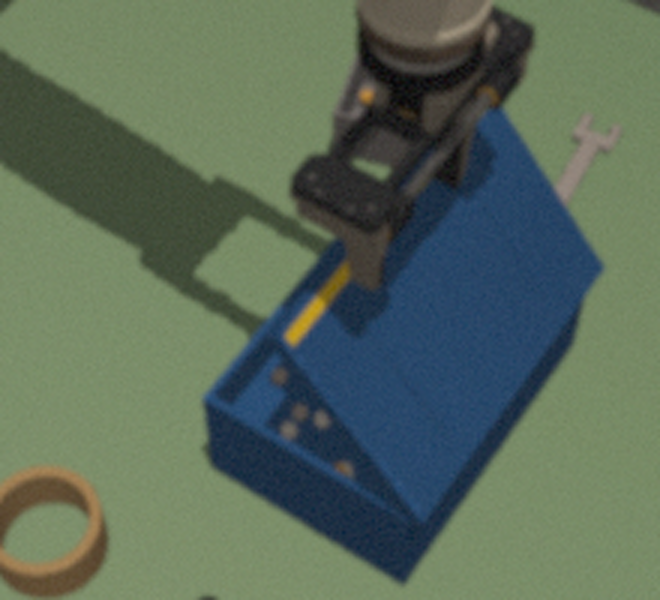

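The lid is lowering with about 2 N and the fingertips stay on its face, just behind the stripe. I'll carry on along the arc.

Emit:
send_rows --pt "-0.016 0 0.013 0 0 0" --pt "-0.033 0 0.026 0 0 0" --pt "-0.05 0 0.039 0 0 0" --pt "-0.066 0 0.051 0 0 0" --pt "-0.081 0 0.065 0 0 0" --pt "-0.097 0 0.079 0 0 0" --pt "-0.112 0 0.093 0 0 0" --pt "-0.127 0 0.106 0 0 0"

```text
time: 17.1
tcp_pos: [627.0, 85.8, 317.0]
eef_rot: [1.0, -0.008, -0.0, -0.0]
contact_force: [1.9, 1.1, 0.8]
grip_width: 91.9
```

Emit:
send_rows --pt "-0.014 0 0.015 0 0 0" --pt "-0.028 0 0.03 0 0 0" --pt "-0.043 0 0.045 0 0 0" --pt "-0.057 0 0.061 0 0 0" --pt "-0.07 0 0.077 0 0 0" --pt "-0.084 0 0.093 0 0 0" --pt "-0.097 0 0.109 0 0 0" --pt "-0.11 0 0.125 0 0 0"

```text
time: 17.77
tcp_pos: [610.5, 86.1, 298.2]
eef_rot: [1.0, -0.008, -0.0, -0.0]
contact_force: [2.0, 0.5, 0.7]
grip_width: 92.0
```

Emit:
send_rows --pt "-0.012 0 0.017 0 0 0" --pt "-0.024 0 0.034 0 0 0" --pt "-0.036 0 0.051 0 0 0" --pt "-0.048 0 0.068 0 0 0" --pt "-0.059 0 0.086 0 0 0" --pt "-0.07 0 0.104 0 0 0" --pt "-0.081 0 0.122 0 0 0" --pt "-0.091 0 0.139 0 0 0"

```text
time: 18.43
tcp_pos: [596.9, 86.3, 277.3]
eef_rot: [1.0, -0.008, -0.0, 0.0]
contact_force: [1.3, -0.2, 0.1]
grip_width: 92.1
```

```bash
python3 shot.py 7
```

```text
[596.5371399   86.27799896 276.94614501] [ 0.07346991 -0.01050567 -0.09412356] [ 9.99967626e-01 -8.01222798e-03 -7.41699521e-04  2.01919725e-05] [-5.65795070e-02  2.49435151e-01  1.54335429e+00 -1.15140599e-04
  1.35028290e+00  1.53026672e+00]
```

View pics/scene7.png

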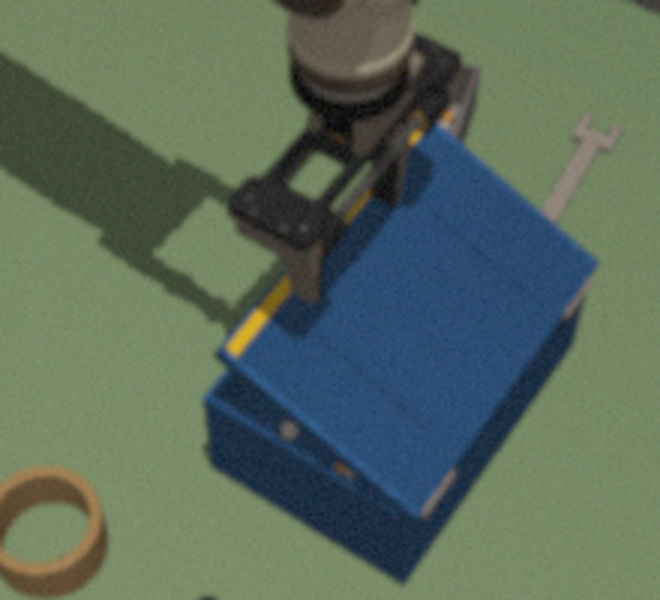

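Emit:
send_rows --pt "-0.009 0 0.018 0 0 0" --pt "-0.018 0 0.037 0 0 0" --pt "-0.028 0 0.055 0 0 0" --pt "-0.037 0 0.074 0 0 0" --pt "-0.045 0 0.093 0 0 0" --pt "-0.053 0 0.112 0 0 0" --pt "-0.061 0 0.132 0 0 0" --pt "-0.068 0 0.151 0 0 0"

```text
time: 19.2
tcp_pos: [586.8, 86.4, 254.7]
eef_rot: [1.0, -0.008, -0.0, -0.0]
contact_force: [-0.1, -0.1, 0.3]
grip_width: 92.1
```

Emit:
send_rows --pt "-0.006 0 0.017 0 0 0" --pt "-0.012 0 0.034 0 0 0" --pt "-0.018 0 0.052 0 0 0" --pt "-0.023 0 0.069 0 0 0" --pt "-0.028 0 0.087 0 0 0" --pt "-0.033 0 0.105 0 0 0" --pt "-0.037 0 0.122 0 0 0" --pt "-0.041 0 0.139 0 0 0"

```text
time: 19.87
tcp_pos: [580.7, 86.6, 233.9]
eef_rot: [1.0, -0.008, 0.0, -0.0]
contact_force: [0.1, -0.0, 0.5]
grip_width: 91.9
```

Emit:
send_rows --pt "-0.002 0 0.009 0 0 0" --pt "-0.004 0 0.018 0 0 0" --pt "-0.006 0 0.027 0 0 0" --pt "-0.008 0 0.036 0 0 0" --pt "-0.01 0 0.045 0 0 0" --pt "-0.011 0 0.054 0 0 0" --pt "-0.012 0 0.063 0 0 0" --pt "-0.013 0 0.072 0 0 0"

```text
time: 20.53
tcp_pos: [578.7, 86.6, 223.2]
eef_rot: [1.0, -0.008, -0.0, -0.0]
contact_force: [-0.2, 0.0, 1.3]
grip_width: 91.7
```

```bash
python3 shot.py 8
```

```text
[578.58061907  86.58946369 222.97726054] [1.24730958 0.70160101 0.45529735] [ 9.99967575e-01 -8.04689027e-03 -3.09045389e-04 -8.99114688e-06] [-5.78502909e-02  2.55654348e-01  1.64694509e+00 -1.35463888e-05
  1.23961143e+00  1.52904440e+00]
```

View pics/scene8.png

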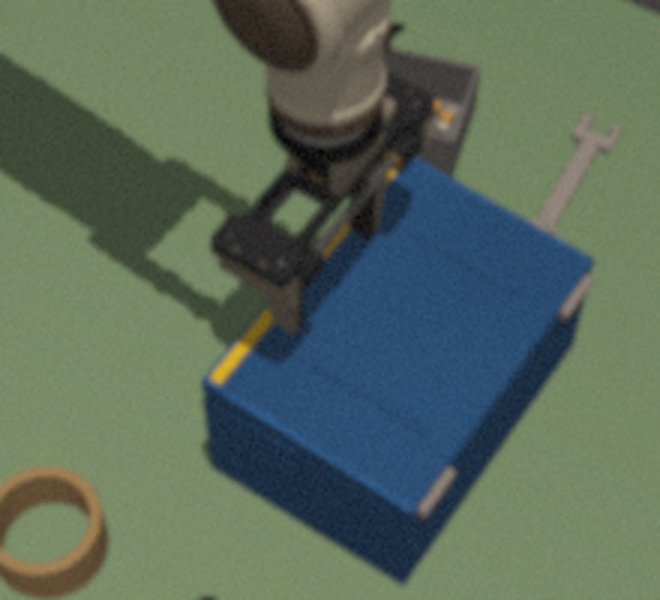

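Emit:
send_rows --pt "-0.001 0 0.006 0 0 0" --pt "-0.002 0 0.012 0 0 0" --pt "-0.003 0 0.018 0 0 0" --pt "-0.004 0 0.024 0 0 0" --pt "-0.005 0 0.03 0 0 0" --pt "-0.005 0 0.036 0 0 0" --pt "-0.006 0 0.042 0 0 0" --pt "-0.006 0 0.048 0 0 0"

```text
time: 21.3
tcp_pos: [577.8, 86.6, 216.0]
eef_rot: [1.0, -0.008, -0.0, -0.0]
contact_force: [-1.0, -0.3, 0.6]
grip_width: 91.8
```

Emit:
send_rows --pt "0 0 0.004 0 0 0" --pt "0 0 0.008 0 0 0" --pt "0 0 0.012 0 0 0" --pt "0 0 0.016 0 0 0" --pt "0 0 0.02 0 0 0" --pt "0 0 0.022 0 0 0" --pt "0 0 0.024 0 0 0" --pt "0 0 0.026 0 0 0"

```text
time: 21.97
tcp_pos: [577.9, 86.6, 212.5]
eef_rot: [1.0, -0.008, -0.0, -0.0]
contact_force: [-1.5, -0.0, 2.7]
grip_width: 91.8
```

Emit:
send_rows --pt "0 0 0.003 0 0 0" --pt "0 0 0.006 0 0 0" --pt "0 0 0.009 0 0 0" --pt "0 0 0.011 0 0 0" --pt "0 0 0.013 0 0 0" --pt "0 0 0.013 0 0 0" --pt "0 0 0.013 0 0 0" --pt "0 0 0.013 0 0 0"

```text
time: 22.63
tcp_pos: [578.0, 86.6, 212.4]
eef_rot: [1.0, -0.008, 0.0, 0.0]
contact_force: [-6.7, -1.0, 12.8]
grip_width: 92.0
```

Emit:
send_rows --pt "0 0 -0.01 0 0 0" --pt "0 0 -0.03 0 0 0" --pt "0 0 -0.08 0 0 0" --pt "0 0 -0.16 0 0 0" --pt "0 0 -0.3 0 0 0" --pt "-0.1 0 -0.45 0 0 0" --pt "-0.25 0 -0.6 0 0 0" --pt "-0.4 0 -0.75 0 0 0"

```text
time: 23.3
tcp_pos: [517.4, 87.5, 324.7]
eef_rot: [1.0, -0.008, 0.0, 0.0]
contact_force: [-0.1, -0.3, 0.7]
grip_width: 91.9
```

Emit:
send_rows --pt "-0.12 0 0 0 0 0" --pt "-0.25 0 0 0 0 0" --pt "-0.37 0 0 0 0 0" --pt "-0.5 0 0 0 0 0" --pt "-0.62 0 0 0 0 0" --pt "-0.75 0 0 0 0 0" --pt "-0.75 0 0 0 0 0" --pt "-0.75 0 0 0 0 0"

```text
time: 23.97
tcp_pos: [405.6, 89.4, 323.8]
eef_rot: [1.0, -0.008, 0.001, 0.0]
contact_force: [0.8, -0.2, 0.4]
grip_width: 91.9
```

```bash
python3 shot.py 9
```

```text
[406.27027115  89.26121659 323.51445122] [ 0.91916494 -0.9256349  -0.84870195] [ 9.99966522e-01 -8.13874463e-03  8.45163611e-04  4.05519780e-05] [-7.61445197e-02 -2.93821645e-01  1.98493093e+00  3.42010039e-05
  1.44879144e+00  1.51092535e+00]
```

View pics/scene9.png

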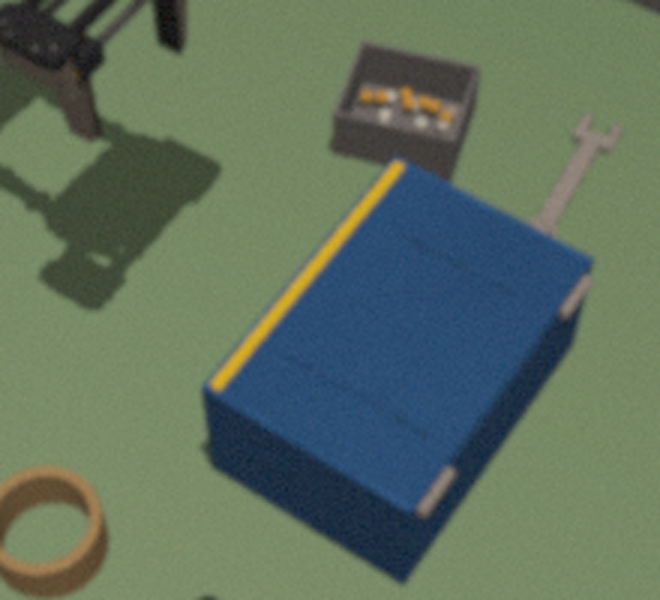

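View pics/top9.png

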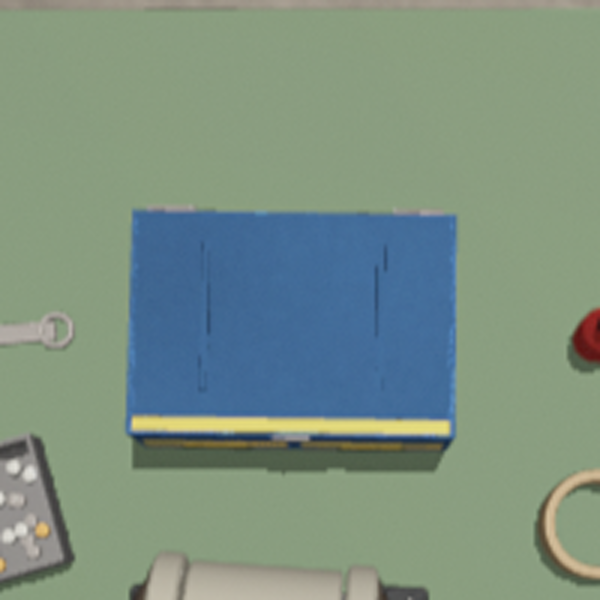

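The lid lies flat and shut, with its stripe at about rows 425 (top) and 160–385 (scene). Both drawer labels are flush under it, the other objects are where they were, and the arm is clear.

```bash
python3 -c "
from station import hand_in
print(hand_in())"
```

```text
the job is handed in; nothing more can be done
None
```

The chest is closed and handed in at about 24 s: both drawers are home and the lid is shut.

- **Drawers:** I pushed both together with the open fingertips. The speed was about 27 mm/s, slowing to under 10 mm/s at the end. They stopped at the expected flush position with 22–25 N on the fingertips. Turning the tool slightly moved the load from the right finger to the left, so each drawer was against its stop. The pictures show both fronts flush.
- **Lid:** I then followed the lid down its arc with about 2 N on the outer face near the stripe. For the last few millimetres I slowed to under 10 mm/s. It stopped at a fingertip height of 124.4 mm (124 mm is shut) and held firm at about 13 N. The pictures taken after backing off show it flat.
- **Other objects:** The tape roll, spanner and nut bin look unmoved, as does the part of the bottle in view. The arm was clear of everything at hand-in.
- **Disagreement:** At the start the two cameras differed by about 6 mm on the chest's x position. Contact with the drawer stop put the front at about x = 553 mm, which matches the combined fit.

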